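Eject the rejected scanner battery and tip it into the scrap bin

ROBOT

A 7-joint arm with a two-finger parallel gripper is mounted at the origin on the work surface. World frame = base frame: x ahead of the robot, y to its left, z up, the work surface at z = 0. Lengths are in m, angles in rad, forces in N, time in s.
With the tool pointing down it reaches from about 0.425 to 0.875 m from the base axis. Payload 4.7 kg.
Tool frame: the origin (TCP) lies on the mounting face of the last link; the fingertips stand 182 mm ahead of it and the grasp point (between the pads) lies 164 mm ahead of it; z points along the fingers, x is the direction in which the jaws open and shut, and the axes are right-handed (so a half turn about z gives the same grasp; the last joint's range is limited). The gripper opens to 87 mm and grips with 3 to 60 N. Pads are 19 mm wide; open, the fingers measure 117 mm over their backs; the gripper's body (75 mm by 190 mm) begins 51 mm behind the grasp point.
Start: joints at [1.138, 0.321, -0.07, 1.45, 0.023, 1.371, -0.057], TCP at [0.281, -0.586, 0.405] pointing down, gripper open.
Joint ranges: [-2.86, 2.86], [-0.3, 2.09], [-1.38, 1.24], [0.06, 2.45], [-1.56, 4.7], [0.09, 2.05], [-2.69, 2.69]. Speed limits (rad/s): [2.57, 2.57, 3.14, 3.14, 3.14, 3.14, 3.14].

INTERFACE

Orientations are given as a unit quaternion [x, y, z, w].
In Python, from workcell import sense, grab_frame, close_job, boxes_of, tip_of gives the robot as it stands.
- The arm moves only by the tool move_arm, never from a script. Its argument "increments" is a list that holds one entry, the list of rows, each a list of 4 numbers: the shift along the tool's x, y, z in cm, then the turn about the tool's z in rad. A call has 1 to 5 rows; each row is the pose to reach, as a shift and turn from the pose measured when the call began, along the tool's axes at that moment; what a row does not reach only later rows make up. A row lasts 1/8 s, in which the tool goes at most 62.5 mm and 10.7 degrees, less where a joint would pass 70% of its speed; a pose out of reach is approached as far as the arm can. A call with a gripper value outside its range is refused whole. "hand" is the finger opening in cm, from 0 to 8.7, set as the call begins (left out, the last holds). The fingers move at their own pace and stop on an object; "grip_force" is the grip in N (left out, the last holds). Time passes only in rows, so rows that repeat a pose let the fingers close. It gives the time, the measured TCP pose, the force and the opening at its end, in the units of the state.
- sense(): the state, without advancing time (a new reading comes with each control period).
- grab_frame(name): name is "side" or "top" or "wrist"; returns a dict with "img" (480x640x3 uint8, red, green, blue), "intrinsics" (3x3 intrinsics, pixels), "origin" and "orientation" of the camera in the world. Camera axes: x right, y up, looking along -z (the intrinsics and any distortion apply to the point x, -y, -z); pixel columns grow to the right and rows downward; lengths in m; the calibration is good to about 2 mm. A picture is of the moment at which its call begins. There is no depth.
- close_job(): hands the job in, once; it reports no verdict.
Trained networks look in a picture, given as the dict that the camera call returned (one of the last four; its "shot" number tells which), for a name from the list of things; names that differ only in an ending like _2 or _b are one class to them, and where a whole thing is asked for, a point or a joint stands for the part that bears it (a point fixed in the world has none). Each returns a list of dicts, best first, with "conf" (0 to 1); they miss things now and then, are a little off and sometimes report something else, mostly with a low value. They report only what shows in the picture. A call takes as long as a camera call. They do not tell look-alikes from the thing itself.
- boxes_of(thing, picture): "position" ([x, y, z] in m, in world coordinates, good to about 4 mm: the middle of the surface that is visible of it).
- tip_of(thing, picture): "position" ([x, y, z] in m, in world coordinates, good to about 4 mm: a listed point, or the origin of a listed thing).
The state is a dict: "clock": time; "joints": joint angles; "joint_velocities": joint speeds; "effort": joint torques, N m; "ee_pos": TCP position; "ee_rot": TCP orientation; "ft_force": force on the tool from outside, world axes, zero at the start; "wrist_torque": the same for the moment, N m; "width": opening from 0.0 (shut) to 1.0 (fully open).
Only numpy, scipy, OpenCV 4.12 (cv2) and the standard library are available. Lean on these libraries where they do the work, as an engineer would, in place of code of your own. Each camera call takes 0.05 s, during which the arm holds its last target. There are 200 camera calls.

TASK

One of the three scanner battery packs in the bench charger has a red label: it is a reject. Set the yellow catch tray on the bench under the mouth of that pack's bay, press that bay's ejector key so that the pack drops into the tray, then carry the tray to the red bin, tip the pack out of the tray into it, and stand the empty tray upright on the bench again. The reject may be damaged, so do not grip the pack itself; leave the two green packs seated in their bays and do not disturb the other things on the bench.

Things in the scene. Friction and masses are not known exactly. Their poses are not given: they have to be found in the camera images.
- charger: Grey and black charger fixed to the bench, 129 x 186 mm, 107 mm high at the top of its key panel; origin under it at bench level, x from the keys to the bay mouths. Three open-topped bays run along x at y = -58, 0, +58 mm: 39 mm wide, floor 52 mm up, walls 76 mm up. A black panel on the -x side, sloping 30 degrees, carries an orange ejector key behind each bay.
- key0 (a point): Centre of the pressing face of the orange ejector key (26 x 30 mm) of the bay at y = -58 mm; its z axis is the outward normal, leaning 30 degrees from vertical toward the charger's -x. At rest at x = -59 mm from the charger's origin and 104 mm above the bench.
- key1 (a point): The same for the middle bay (y = 0).
- key2 (a point): The same for the bay at y = +58 mm.
- eject0 (a joint): Travel of ejector key 0 into the panel along its sloping axis: 0 at rest, 0.018 m fully pressed; a spring (1 to 6 N) returns it. It drives a pusher behind the pack 2.2 times as far toward the mouth; fully pressed, the pack goes over the edge and drops.
- eject1 (a joint): The same for key 1.
- eject2 (a joint): The same for key 2.
- reject: The rejected battery pack, black with a red label, 46 x 36 x 20 mm, about 70 g; origin at the centre of its underside, x along its 46 mm length. It starts lying in one of the three bays, any of them.
- pack_a: Good battery pack with a green label, same size and origin, in another bay.
- pack_b: Good battery pack with a green label, same size and origin, in the third bay.
- tray: Yellow scoop tray, 110 (x) x 80 (y) mm, about 0.2 kg; origin under its centre. Floor 4 mm thick; walls 24 mm high and 4 mm thick on both sides and at the +x end; the -x end is open with no lip. A black upright grip plate, 14 mm thick (x) and 44 mm wide (y), stands at x = +44 mm from the floor to 85 mm high.
- tray_grip (a point): Point in the tray's grip plate, 68 mm above the tray's underside, at x = +44 mm; axes as the tray's.
- bin: Red open scrap bin fixed to the bench, 150 x 150 mm, 70 mm high, walls 4 mm; origin under its centre. The bin stands to one side of the charger and the tray starts to the other, either way round.
- scanner: Bystander: black and orange barcode scanner lying on its side, 110 x 125 mm, 35 mm high; origin under its head.
- tape: Bystander: yellow-green roll of tape lying flat, 92 mm across, 45 mm high; origin under its centre.
- pen_cup: Bystander: dark steel cup of pens, 72 mm across, 121 mm high with pens; origin under its centre.
- screwdriver: Bystander: yellow screwdriver 180 mm long, lying; origin under its middle.
- tin: Bystander: small jar 36 mm across, 42 mm high; origin under its centre.
- label_box: Bystander: small carton 36 x 50 mm, 45 mm high; origin under its centre.
- drill: Bystander: orange cordless drill lying on its side, about 170 x 180 mm, 60 mm high; origin under its barrel.
- mouth (a point): Middle of the bay mouths' lower edge: on the charger at x = +55, y = 0 mm, 52 mm above the bench; axes as the charger's. The bay floor juts out 25 mm beyond the charger's foot here, leaving a gap 44 mm high above the bench into which the tray's open end can slip.
There are look-alikes about, which are no part of the job. Of the things that look like the tray, the middle-sized one is meant.

How it is judged:
On the way, in this order (a step that is already met when the one before it is completed fails the run):
1. an ejector key is pressed and moves the red-labelled pack along its bay (value of joint any of eject0, eject1, eject2 above 0.005 m and distance of reject from where it was at the start of the episode above 0.006 m).
2. the red-labelled pack lies still in the tray, which stands on the bench (x of reject in the frame of tray between -0.06 and 0.06 m and y of reject in the frame of tray between -0.045 and 0.045 m and z of reject in the frame of tray below 0.045 m and contact force between reject and tray above 0.1 N and linear speed of reject below 0.03 m/s and height (world z) of tray below 0.01 m and angle between tray's own z axis and vertical below 0.1 rad), for 0.2 s.
3. the pack has gone from the tipped tray (over 20 degrees) into the bin (angle between tray's own z axis and vertical above 0.35 rad and x of reject in the frame of bin between -0.075 and 0.075 m and y of reject in the frame of bin between -0.075 and 0.075 m and z of reject in the frame of bin below 0.065 m).
At the end, for the whole second after the job is handed in: The red-labelled pack lies at rest inside the red bin (within its walls, below its rim); the tray stands empty and at rest on the bench beside the bin, upright within 6 degrees and not more than 10 mm off the bench (x of reject in the frame of bin between -0.075 and 0.075 m and y of reject in the frame of bin between -0.075 and 0.075 m and z of reject in the frame of bin below 0.065 m and linear speed of each of reject, tray below 0.03 m/s and angle between tray's own z axis and vertical below 0.1 rad and height (world z) of tray below 0.01 m and horizontal distance between tray and bin above 0.1 m); the robot touches nothing.
It fails at once if a green pack moved more than 8 mm from its place (distance of any of pack_a, pack_b from where it was at the start of the episode above 0.008 m).
It fails at once if another thing on the bench moved more than 25 mm or tipped over (distance of any of scanner, tape, pen_cup, screwdriver, tin, label_box, drill from where it was at the start of the episode above 0.025 m or angle between any of pen_cup, tin, label_box, tape's own z axis and vertical above 0.7 rad).
It fails at once if the gripper's fingers press on the red-labelled pack (contact force between the fingers and reject above 3 N).
It also fails if it takes over 72 s, if anything falls off the work surface, if the arm or the gripper's body presses on something with over 40 N, if the wrist force passes 120 N, or if a joint passes its speed limit or range.

## Working session

There is one attempt and no reset: what is moved stays moved. The work goes in short steps, Python scripts to look and compute and a tool call to move; the robot and the scene stay as the last step left them, time stands still between calls to the robot, and variables do not carry over. Pictures are saved under pics/ and viewed, about 8 in all and at most 12, crops included, and the job is handed in when it is done.

Besides the shell and the picture viewer there is one more tool, called after ">>>" as name([rows], argument=value, ...), one row to a line, values as JSON. move_arm: Moves the arm, as the interface text tells. Its arguments: {"type":"object","properties":{"increments":{"type":"array","items":{"type":"array","items":{"type":"array","items":{"type":"number"}}}},"hand":{"type":"number"},"grip_force":{"type":"number"}},"required":["increments"]}

```bash
ls; mkdir -p pics
python3 - <<'E'
from workcell import *
import cv2
s=sense();print(s)
for n in ["top","side"]:
    f=grab_frame(n);cv2.imwrite(f"pics/{n}0.png",f["img"][:,:,::-1]);print(n,f["intrinsics"],f["origin"],f["orientation"],f["shot"])
    for t in ["charger","key0","key1","key2","reject","pack_a","tray","tray_grip","bin","mouth","scanner","tape","pen_cup","screwdriver","tin","label_box","drill"]:
        print(t,[([round(x,3) for x in d["position"]],round(d["conf"],2)) for d in tip_of(t,f)])
E
```

```text
pics
{'clock': 0.0, 'joints': array([ 1.13808898,  0.32179557, -0.07010371,  1.45166898,  0.02261913,
        1.37079911, -0.05687243]), 'joint_velocities': array([ 0.00055008,  0.00038482, -0.00016087,  0.00142526, -0.00041369,
       -0.00011744,  0.00062131]), 'effort': array([-8.96834881e-04, -4.91289639e+01, -4.04193560e-01, -3.12528169e+01,
       -6.37866464e-02,  4.37572156e-02,  1.57159648e-04]), 'ee_pos': array([ 0.28074468, -0.58601225,  0.40368218]), 'ee_rot': array([ 8.46214876e-01, -5.32840967e-01, -8.25251754e-04, -4.53843129e-04]), 'ft_force': array([-0.26125567,  0.79692455, -0.85843099]), 'wrist_torque': array([-0.04036143, -0.01489511,  0.00810595]), 'width': 1.0005219778156564}
top [[566.66631001   0.         319.4001626 ]
 [  0.         566.66631001 243.81129706]
 [  0.           0.           1.        ]] [0.39554134 0.03052294 1.21698308] [-0.03419259  0.04117728  0.70624784 -0.70593858] 1
charger [([0.591, 0.043, -0.002], 0.85), ([0.579, 0.204, 0.003], 0.73), ([0.656, -0.005, 0.1], 0.4)]
key0 [([0.645, 0.053, 0.102], 0.77), ([0.64, 0.117, 0.104], 0.76), ([0.657
[... 1919 characters left out ...]
)]
tray_grip [([0.44, 0.334, 0.069], 0.95), ([0.558, 0.435, 0.05], 0.78), ([0.221, 0.346, 0.093], 0.72), ([0.55, 0.1, 0.052], 0.19)]
bin [([0.535, 0.038, 0.053], 0.6), ([0.491, -0.362, -0.002], 0.57), ([0.803, -0.056, 0.001], 0.43)]
mouth [([0.531, 0.039, 0.051], 0.86)]
scanner [([0.352, 0.143, 0.0], 0.68), ([0.359, -0.133, 0.002], 0.58)]
tape [([0.694, 0.306, 0.004], 0.76), ([0.582, 0.203, -0.003], 0.54), ([0.807, -0.055, 0.001], 0.3)]
pen_cup [([0.678, -0.289, 0.0], 0.62)]
screwdriver [([0.353, 0.143, 0.004], 0.58)]
tin [([0.58, -0.202, -0.003], 0.68), ([0.44, 0.334, 0.069], 0.33), ([0.672, -0.29, 0.0], 0.2)]
label_box [([0.58, 0.202, -0.004], 0.96)]
drill [([0.804, -0.053, -0.001], 0.83)]
```

View pics/top0.png

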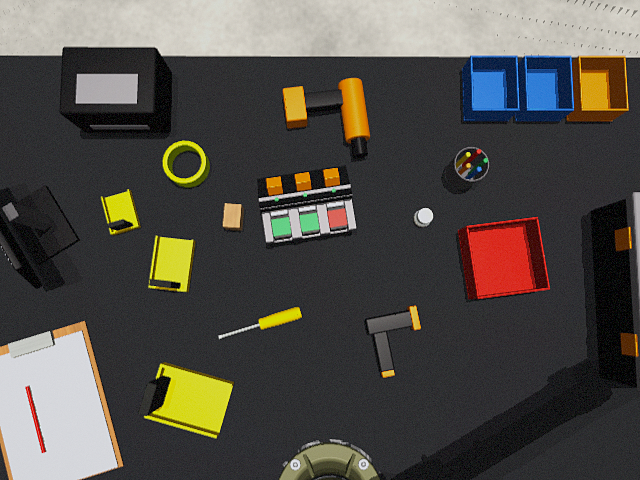

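View pics/side0.png

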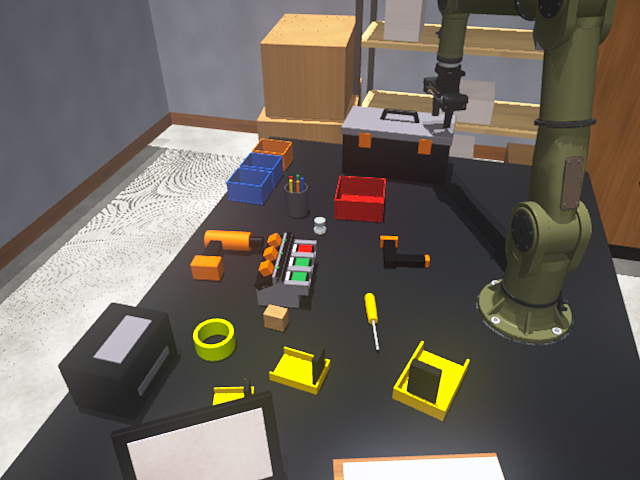

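Top picture: three yellow trays, small at (120,213), middle at (172,265) and large at (190,400). I want the middle one, grip end toward the robot at (165,284). The red pack is at (337,218), in the bay nearest the bin, so key2 at (331,177). The bin is at (503,258). The tool can only yaw, so I'll tip the tray by letting its plate pivot between the jaws.

```bash
cat > h.py <<'E'
import numpy as np, cv2
from scipy.spatial.transform import Rotation as R
from workcell import *
def ray(f,uv,z):
    K=np.array(f["intrinsics"]);d=np.linalg.solve(K,np.array([uv[0],uv[1],1.]));d=np.array([d[0],-d[1],-d[2]])
    d=R.from_quat(f["orientation"]).as_matrix()@d;o=np.array(f["origin"]);return o+d*(z-o[2])/d[2]
def proj(f,p):
    c=R.from_quat(f["orientation"]).as_matrix().T@(np.array(p)-f["origin"]);K=np.array(f["intrinsics"])
    q=K@np.array([c[0],-c[1],-c[2]]);return q[:2]/q[2]
def goto(p,yaw=None,down=True):
    """print tool-frame shift (cm) and turn for TCP target p and jaw-axis yaw (mod pi)"""
    s=sense();M=R.from_quat(s["ee_rot"]).as_matrix();d=M.T@(np.array(p)-s["ee_pos"])*100
    out=list(np.round(d,2))
    if yaw is not None:
        t=np.array([np.cos(yaw),np.sin(yaw),0]);l=M.T@t;a=np.arctan2(l[1],l[0]);a=(a+np.pi/2)%np.pi-np.pi/2;out.append(round(a,3))
    print("goto",out)
def st():
    s=sense();M=R.from_quat(s["ee_rot"]).as_matrix()
    print("t",round(s["clock"],2),"pos",np.round(s["ee_pos"],4),"jawyaw",round(np.degrees(np.arctan2(M[1,0],M[0,0])),1),"zax",np.round(M[:,2],3),"F",np.round(s["ft_force"],1),"w",round(s["width"]*8.7,2),"q",np.round(s["joints"],2))
def shot(n,path,crop=None,scale=1):
    f=grab_frame(n);i=f["img"][:,:,::-1]
    if crop: x0,y0,x1,y1=crop;i=i[y0:y1,x0:x1]
    cv2.imwrite(path,cv2.resize(np.ascontiguousarray(i),None,fx=scale,fy=scale,interpolation=cv2.INTER_CUBIC));return f
def obs(f,t):
    print(t,[([round(x,3) for x in d["position"]],round(d["conf"],2)) for d in tip_of(t,f)])
E
python3 - <<'E'
from h import *
st()
f=shot("top","pics/crop1.png",(90,130,370,310),2.8)
img=f["img"];hsv=cv2.cvtColor(img,cv2.COLOR_RGB2HSV)
ym=cv2.inRange(hsv,(25,150,80),(34,255,255))
n,l,s,c=cv2.connectedComponentsWithStats(ym)
for k in range(1,n):
    if s[k,4]>400:
        pts=np.argwhere(l==k)[:,::-1]
        r=cv2.boxPoints(cv2.minAreaRect(pts.astype(np.float32)))
        w=np.array([ray(f,p,.012)[:2] for p in r]);print("yellow",s[k,4],np.round(r).tolist(),np.round(w,3).tolist(),[round(np.degrees(np.arctan2(*(w[j]-w[j-1])[::-1])),1) for j in range(4)])
rm=cv2.inRange(hsv,(0,180,80),(4,255,255))
n,l,s,c=cv2.connectedComponentsWithStats(rm)
for k in range(1,n):
    if s[k,4]>150:
        pts=np.argwhere(l==k)[:,::-1];r=cv2.boxPoints(cv2.minAreaRect(pts.astype(np.float32)))
        w=np.array([ray(f,p,.07)[:2] for p in r]);print("red",s[k,4],np.round(r).tolist(),np.round(w,3).tolist(),np.round(w.mean(0),3),[round(np.degrees(np.arctan2(*(w[j]-w[j-1])[::-1])),1) for j in range(4)])
K=[]
for n in ["top","side","top","side"]:
    g=grab_frame(n)
    for t in ["tray","tray_grip","key1","mouth","charger","bin","reject"]: obs(g,t)
E
```

```text
t 1.8 pos [ 0.2809 -0.5862  0.4048] jawyaw -64.4 zax [ 0. -0. -1.] F [ 0.2 -0.1  0.6] w 8.68 q [ 1.14  0.32 -0.07  1.45  0.02  1.37 -0.06]
yellow 750 [[159.0, 143.0], [202.0, 137.0], [208.0, 180.0], [165.0, 186.0]] [[0.744, 0.366], [0.758, 0.273], [0.663, 0.258], [0.65, 0.35]] [np.float64(9.5), np.float64(-81.5), np.float64(-170.9), np.float64(98.4)]
yellow 865 [[100.0, 196.0], [130.0, 188.0], [140.0, 226.0], [110.0, 234.0]] [[0.627, 0.49], [0.645, 0.427], [0.562, 0.403], [0.545, 0.465]] [np.float64(16.9), np.float64(-74.5), np.float64(-163.4), np.float64(105.4)]
yellow 1602 [[152.0, 288.0], [158.0, 235.0], [193.0, 239.0], [187.0, 292.0]] [[0.43, 0.373], [0.543, 0.364], [0.535, 0.288], [0.422, 0.298]] [np.float64(83.5), np.float64(-4.8), np.float64(-96.5), np.float64(174.9)]
yellow 473 [[257.0, 318.0], [299.0, 306.0], [302.0, 317.0], [260.0, 329.0]] [[0.367, 0.15], [0.393, 0.063], [0.369, 0.056], [0.344, 0.143]] [np.float64(17.1), np.float64(-73.7), np.float64(-163.4), np.float64(106.2)]
yellow 3729 [[144.0, 418.0], [160.0, 361.0], [233.0, 383.0], [217.0, 439.0]] [[0.164, 0.382], [0.
[... 1974 characters left out ...]
([0.534, 0.038, 0.053], 0.72)]
charger [([0.592, 0.043, -0.005], 0.65)]
bin []
reject [([0.57, -0.017, 0.052], 0.91), ([0.356, -0.123, 0.005], 0.52)]
tray [([0.482, 0.33, -0.002], 0.97), ([0.196, 0.287, -0.0], 0.85), ([0.595, 0.449, -0.002], 0.66), ([0.661, -0.001, 0.101], 0.24)]
tray_grip [([0.559, 0.438, 0.05], 0.94), ([0.436, 0.332, 0.066], 0.73), ([0.218, 0.346, 0.095], 0.58)]
key1 [([0.634, 0.113, 0.101], 0.76), ([0.648, 0.052, 0.104], 0.64), ([0.658, 0.002, 0.102], 0.56)]
mouth [([0.534, 0.037, 0.052], 0.89), ([0.658, -0.001, 0.103], 0.74)]
charger [([0.589, 0.048, 0.002], 0.88)]
bin [([0.491, -0.365, -0.003], 0.86), ([0.657, 0.002, 0.103], 0.74)]
reject [([0.568, -0.013, 0.051], 0.4)]
```

View pics/crop1.png

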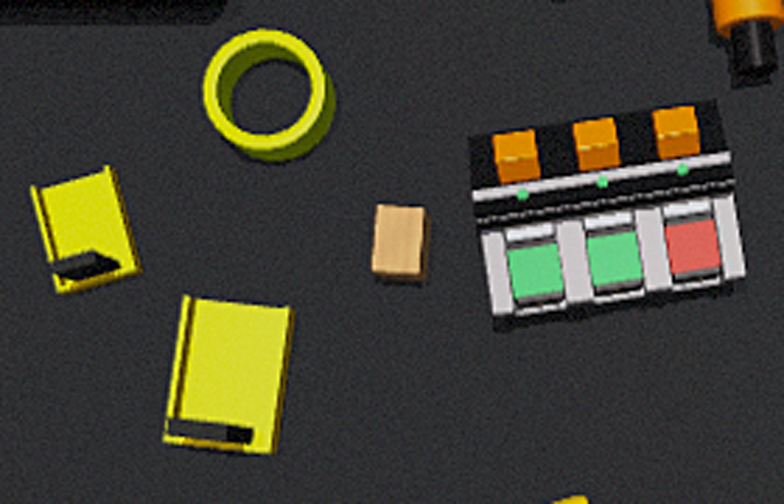

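The crop confirms the middle tray at crop (228,375), about 110 x 77 mm, with the grip plate toward the robot. Green packs are at crop (535,268) and (613,258), and the red one is at (692,245). Moving toward the tray now, on an arc that stays clear of the base.

Run:
```python
from h import *
goto([.54,-.10,.405],np.radians(25)); goto([.437,.337,.36],np.radians(85.2))
```

```text
goto [np.float64(-32.65), np.float64(-44.38), np.float64(-0.03), np.float64(-1.56)]
goto [np.float64(-76.51), np.float64(-53.97), np.float64(4.47), np.float64(0.531)]
```

>>> move_arm([
  [[-6, -8, 0, 0.1], [-12, -16, 0, 0.15], [-18, -24, 0, 0.2], [-24, -32, 0, 0.3], [-30, -38, 0, 0.3]],
], hand=8.7)

```text
clock: 4.08
ee_pos: [0.4232, -0.3057, 0.4051]
ee_rot: [0.757, -0.654, 0.001, 0.0]
ft_force: [0.5, -1.3, 0.9]
width: 1.004
```

>>> move_arm([
  [[-6, 0, 0, 0.05], [-12, 0, 0, 0.1], [-18, 0, 0, 0.1], [-24, 0, 0, 0.15], [-30, 0, 0, 0.15]],
])

```text
clock: 4.7
ee_pos: [0.3788, -0.0069, 0.4051]
ee_rot: [-0.706, 0.709, -0.001, 0.0]
ft_force: [0.9, -0.3, 0.3]
width: 1.003
```

Run:
```python
from h import *
st();goto([.437,.337,.32],np.radians(85.2))
```

```text
t 4.7 pos [ 0.3788 -0.0069  0.4051] jawyaw -90.3 zax [ 0.002 -0.002 -1.   ] F [ 0.9 -0.3  0.3] w 8.72 q [ 0.59 -0.29 -0.53  2.04 -0.15  1.36 -1.46]
goto [np.float64(-34.43), np.float64(-5.64), np.float64(8.47), np.float64(0.079)]
```

>>> move_arm([
  [[-5, -3.5, 2, 0.03], [-11, -5.6, 4, 0.06], [-17, -5.6, 6, 0.079], [-23, -5.6, 8, 0.079], [-29, -5.6, 8.4, 0.079]],
])

```text
clock: 5.32
ee_pos: [0.4361, 0.2784, 0.3205]
ee_rot: [-0.676, 0.736, -0.002, -0.0]
ft_force: [1.7, -0.1, 0.4]
width: 0.997
```

Run:
```python
from h import *
st();goto([.437,.337,.30],np.radians(85.2))
```

```text
t 5.33 pos [0.4361 0.2784 0.3205] jawyaw -94.9 zax [ 0.002 -0.002 -1.   ] F [ 1.7 -0.1  0.4] w 8.67 q [ 0.28  0.21 -0.98  1.86  0.19  1.17 -2.42]
goto [np.float64(-5.86), np.float64(0.41), np.float64(2.04), np.float64(-0.001)]
```

>>> move_arm([
  [[-3, 0.2, 1, 0], [-5.9, 0.4, 1, 0], [-5.9, 0.4, 1, 0], [-5.9, 0.4, 1, 0]],
])

```text
clock: 5.82
ee_pos: [0.4373, 0.3368, 0.3103]
ee_rot: [-0.676, 0.737, -0.002, -0.0]
ft_force: [-0.1, -1.1, -1.2]
width: 1.0
```

Run:
```python
from h import *
st();f=shot("wrist","pics/w1.png");goto([.437,.337,.232],np.radians(85.2))
for t in ["tray","tray_grip"]: obs(f,t)
f=grab_frame("top")
for t in ["tray","tray_grip"]: obs(f,t)
```

```text
t 5.83 pos [0.4373 0.3368 0.3103] jawyaw -94.9 zax [ 0.002 -0.003 -1.   ] F [-0.1 -1.1 -1.2] w 8.7 q [ 0.13  0.32 -0.97  1.79  0.29  1.18 -2.58]
goto [np.float64(-0.09), np.float64(0.08), np.float64(7.84), np.float64(-0.003)]
tray [([0.592, 0.449, -0.002], 0.92), ([0.48, 0.333, -0.0], 0.85)]
tray_grip [([0.439, 0.341, 0.066], 0.62), ([0.568, 0.439, 0.05], 0.58), ([0.578, 0.206, 0.001], 0.54)]
tray [([0.481, 0.333, 0.0], 0.93), ([0.564, 0.041, 0.053], 0.5)]
tray_grip [([0.218, 0.344, 0.094], 0.78), ([0.564, 0.44, 0.055], 0.67)]
```

View pics/w1.png

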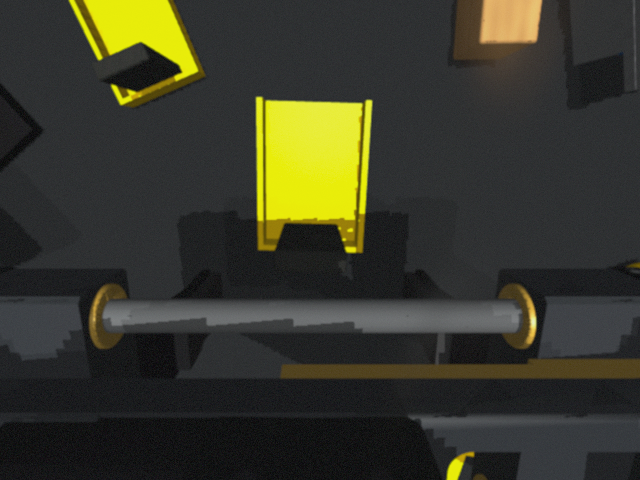

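The wrist view shows the plate at (312,240), centred between the fingers at about (205,330) and (420,330), with the tray axis square to the jaws. Descending and gripping.

>>> move_arm([
  [[0, 0, 4, 0], [0, 0, 7, 0], [0, 0, 7.8, 0], [0, 0, 7.8, 0]],
])

```text
clock: 6.62
ee_pos: [0.4377, 0.3365, 0.2329]
ee_rot: [-0.676, 0.737, -0.002, -0.0]
ft_force: [-0.7, 0.8, 0.2]
width: 0.999
```

>>> move_arm([
  [[0, 0, 0, 0], [0, 0, 0, 0], [0, 0, 0, 0], [0, 0, 0, 0], [0, 0, 0, 0]],
], hand=3.0, grip_force=50)

```text
clock: 7.25
ee_pos: [0.4377, 0.3366, 0.2329]
ee_rot: [-0.676, 0.737, -0.002, 0.0]
ft_force: [-0.4, 1.3, -0.0]
width: 0.517
```

>>> move_arm([
  [[0, 0, -1, 0], [0, 0, -3, 0], [0, 0, -5, 0], [0, 0, -5, 0]],
])

```text
clock: 7.75
ee_pos: [0.4383, 0.3375, 0.2856]
ee_rot: [-0.676, 0.737, -0.002, 0.002]
ft_force: [0.3, 0.3, -2.7]
width: 0.503
```

Run:
```python
from h import *
st();f=shot("side","pics/s1.png",(200,280,400,430),3)
for t in ["tray","tray_grip"]: obs(f,t)
```

```text
t 7.75 pos [0.4383 0.3375 0.2856] jawyaw -95.0 zax [ 0.007 -0.    -1.   ] F [ 0.3  0.3 -2.7] w 4.37 q [ 0.1   0.34 -0.93  1.81  0.31  1.13 -2.6 ]
tray [([0.482, 0.331, 0.049], 0.87), ([0.201, 0.287, 0.001], 0.68), ([0.592, 0.446, -0.002], 0.6)]
tray_grip [([0.442, 0.334, 0.118], 0.91), ([0.221, 0.345, 0.093], 0.67), ([0.559, 0.435, 0.048], 0.57)]
```

View pics/s1.png

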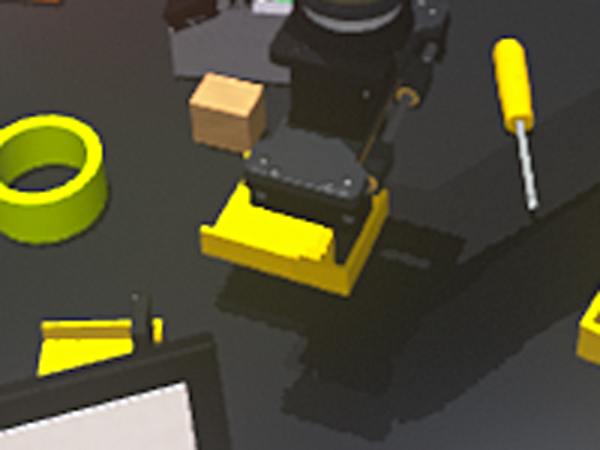

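Held level, width 44 mm. Carrying it to the charger at height.

Run:
```python
from h import *
goto([.438,-.037,.345],np.radians(99.3))
```

```text
goto [np.float64(37.21), np.float64(-3.3), np.float64(-6.11), np.float64(-0.249)]
```

>>> move_arm([
  [[2, 0, -4, 0], [6, -0.5, -6, -0.02], [11, -1, -6, -0.05], [17, -1.5, -6, -0.1], [23, -2, -6, -0.15]],
])

```text
clock: 8.52
ee_pos: [0.4367, 0.1038, 0.3429]
ee_rot: [0.73, -0.684, 0.002, 0.001]
ft_force: [0.9, -0.4, -3.0]
width: 0.501
```

Run:
```python
from h import *
st();goto([.438,-.037,.345],np.radians(99.3))
```

```text
t 8.53 pos [0.4367 0.1038 0.3429] jawyaw -86.3 zax [ 0.002 -0.004 -1.   ] F [ 0.9 -0.4 -3. ] w 4.36 q [ 0.59 -0.06 -0.85  1.98 -0.04  1.2  -1.75]
goto [np.float64(14.06), np.float64(0.79), np.float64(-0.16), np.float64(-0.097)]
```

>>> move_arm([
  [[5, 0.3, 0, -0.03], [10, 0.6, 0, -0.07], [14, 0.8, 0, -0.097], [14, 0.8, 0, -0.097], [14, 0.8, 0, -0.097]],
])

```text
clock: 9.15
ee_pos: [0.4376, -0.0359, 0.3429]
ee_rot: [0.762, -0.647, 0.001, 0.001]
ft_force: [0.1, 0.1, -2.1]
width: 0.501
```

Run:
```python
from h import *
st();goto([.436,-.038,.236],np.radians(99.3))
for n in ["side","top"]:
    f=grab_frame(n)
    for t in ["tray","tray_grip","mouth"]: obs(f,t)
```

```text
t 9.15 pos [ 0.4376 -0.0359  0.3429] jawyaw -80.7 zax [ 0.001 -0.003 -1.   ] F [ 0.1  0.1 -2.1] w 4.35 q [ 0.72 -0.08 -0.67  2.01 -0.05  1.2  -1.33]
goto [np.float64(0.15), np.float64(0.2), np.float64(10.69), np.float64(0.0)]
tray [([0.476, -0.03, 0.109], 0.96), ([0.202, 0.289, -0.001], 0.95), ([0.594, 0.449, -0.003], 0.72)]
tray_grip [([0.437, -0.037, 0.181], 0.85), ([0.56, 0.439, 0.05], 0.81), ([0.223, 0.344, 0.095], 0.69)]
mouth [([0.534, 0.037, 0.052], 0.82), ([0.481, -0.028, 0.107], 0.71)]
tray [([0.205, 0.286, 0.001], 0.89), ([0.594, 0.444, -0.002], 0.8)]
tray_grip [([0.562, 0.437, 0.054], 0.84), ([0.219, 0.346, 0.094], 0.64)]
mouth [([0.537, 0.039, 0.054], 0.68)]
```

>>> move_arm([
  [[0.15, 0.2, 5, 0], [0.15, 0.2, 9, 0], [0.15, 0.2, 10.5, 0], [0.15, 0.2, 10.5, 0]],
])

```text
clock: 10.05
ee_pos: [0.4363, -0.0381, 0.2382]
ee_rot: [0.762, -0.647, 0.001, 0.001]
ft_force: [0.6, 0.2, -1.5]
width: 0.499
```

>>> move_arm([
  [[0, -1, 0, 0], [0, -2, 0, 0], [0, -2.9, 0, 0], [0, -2.9, 0, 0], [0, -2.9, 0.3, 0]],
])

```text
clock: 10.68
ee_pos: [0.4649, -0.0334, 0.2352]
ee_rot: [0.762, -0.647, 0.001, 0.001]
ft_force: [0.3, -0.5, -2.5]
width: 0.499
```

Run:
```python
from h import *
st()
for n in ["side","top"]:
    f=shot(n,f"pics/{n}2.png",(250,130,420,300) if n=="top" else (220,190,420,340),3)
    for t in ["tray","tray_grip","mouth","reject"]: obs(f,t)
```

```text
t 10.68 pos [ 0.4649 -0.0334  0.2352] jawyaw -80.6 zax [ 0.001 -0.003 -1.   ] F [ 0.3 -0.5 -2.5] w 4.34 q [ 0.67  0.14 -0.69  2.06  0.11  0.97 -1.49]
tray [([0.201, 0.289, -0.0], 0.93), ([0.594, 0.446, -0.003], 0.89), ([0.508, -0.029, -0.001], 0.81)]
tray_grip [([0.468, -0.033, 0.068], 0.95), ([0.22, 0.343, 0.092], 0.71), ([0.559, 0.438, 0.049], 0.63), ([0.693, 0.306, 0.001], 0.52)]
mouth [([0.532, 0.037, 0.051], 0.92)]
reject [([0.569, -0.015, 0.048], 0.7), ([0.658, 0.0, 0.103], 0.38)]
tray [([0.203, 0.284, 0.003], 0.96), ([0.596, 0.445, -0.001], 0.81), ([0.646, 0.054, 0.102], 0.15)]
tray_grip [([0.217, 0.344, 0.096], 0.88), ([0.561, 0.439, 0.053], 0.66)]
mouth [([0.535, 0.039, 0.052], 0.92), ([0.493, -0.361, 0.002], 0.68)]
reject [([0.572, -0.017, 0.054], 0.57)]
```

View pics/side2.png

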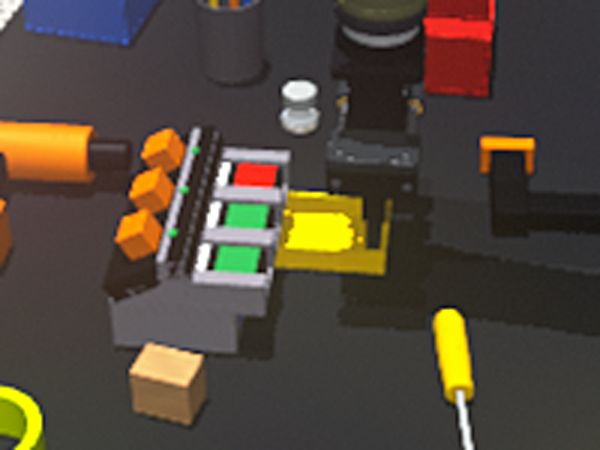

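The tray's open end is under the red bay's mouth: tray at (0.508,-0.029), as computed. The side view's apparent offset is parallax. Setting it down and releasing.

>>> move_arm([
  [[0, 0, 0.3, 0], [0, 0, 0.3, 0], [0, 0, 0.3, 0]],
])

```text
clock: 11.55
ee_pos: [0.4652, -0.0335, 0.2329]
ee_rot: [0.762, -0.647, 0.002, 0.001]
ft_force: [-3.0, 0.5, 5.7]
width: 0.503
```

>>> move_arm([
  [[0, 0, 0, 0], [0, 0, 0, 0], [0, 0, 0, 0], [0, 0, 0, 0]],
], hand=8.0)

```text
clock: 12.05
ee_pos: [0.4652, -0.0335, 0.2328]
ee_rot: [0.762, -0.647, 0.001, 0.001]
ft_force: [-0.7, -1.6, 0.2]
width: 0.862
```

>>> move_arm([
  [[0, 0, -4, 0], [0, 0, -9, 0], [0, 0, -13, 0], [0, 0, -13, 0]],
])

```text
clock: 12.55
ee_pos: [0.4662, -0.0328, 0.3661]
ee_rot: [0.762, -0.647, 0.005, -0.0]
ft_force: [0.4, 0.3, -0.3]
width: 0.918
```

Run:
```python
from h import *
st();T=[];G=[]
for n in ["side","top","wrist"]:
    f=grab_frame(n)
    for t in ["tray","tray_grip","key2","mouth"]: obs(f,t)
goto([.66,-.005,.33],np.radians(9.3))
```

```text
t 12.55 pos [ 0.4662 -0.0328  0.3661] jawyaw -80.7 zax [ 0.008 -0.005 -1.   ] F [ 0.4  0.3 -0.3] w 7.99 q [ 0.72 -0.03 -0.69  1.92 -0.01  1.24 -1.37]
tray [([0.594, 0.444, -0.002], 0.92), ([0.2, 0.291, 0.001], 0.91), ([0.508, -0.026, -0.001], 0.75)]
tray_grip [([0.463, -0.035, 0.068], 0.9), ([0.56, 0.435, 0.048], 0.81), ([0.656, 0.0, 0.103], 0.64), ([0.223, 0.343, 0.094], 0.6)]
key2 [([0.638, 0.112, 0.102], 0.71), ([0.658, 0.001, 0.104], 0.71), ([0.649, 0.053, 0.103], 0.66)]
mouth [([0.532, 0.038, 0.053], 0.72), ([0.695, 0.308, 0.0], 0.56)]
tray [([0.204, 0.287, 0.003], 0.82)]
tray_grip [([0.22, 0.343, 0.094], 0.82), ([0.562, 0.437, 0.053], 0.67), ([0.581, 0.204, 0.002], 0.63)]
key2 [([0.658, -0.004, 0.103], 0.84), ([0.639, 0.115, 0.107], 0.73), ([0.645, 0.055, 0.103], 0.71)]
mouth [([0.537, 0.039, 0.054], 0.85), ([0.493, -0.359, -0.001], 0.67)]
tray [([0.508, -0.028, -0.002], 0.67)]
tray_grip [([0.465, -0.033, 0.067], 0.59)]
key2 []
mouth [([0.54, 0.042, 0.05], 0.66)]
goto [np.float64(0.39), np.float64(-19.69), np.float64(3.29), np.float64(-1.57)]
```

>>> move_arm([
  [[0, -5, 0, 0], [0, -10, 0, 0], [0, -16, 0, 0], [0, -20.8, 1, 0], [0, -20.8, 1, 0]],
], hand=0, grip_force=20)

```text
clock: 13.92
ee_pos: [0.6722, 0.001, 0.3492]
ee_rot: [0.763, -0.647, -0.001, 0.001]
ft_force: [-0.5, -0.2, 0.0]
width: 0.435
```

Run:
```python
from h import *
st();goto([.6712,.0009,.300],np.radians(99.3))
```

```text
t 13.93 pos [0.6722 0.001  0.3492] jawyaw -80.6 zax [-0.003  0.    -1.   ] F [-0.5 -0.2  0. ] w 3.78 q [ 0.47  0.49 -0.71  1.44  0.32  1.33 -1.66]
goto [np.float64(0.0), np.float64(0.08), np.float64(4.92), np.float64(0.001)]
```

>>> move_arm([
  [[0, 0.1, 1, 0], [0, 0.1, 2, 0], [0, 0.1, 3.5, 0], [0, 0.1, 4.9, 0], [0, 0.1, 4.9, 0]],
])

```text
clock: 14.55
ee_pos: [0.6702, 0.0005, 0.2985]
ee_rot: [0.763, -0.647, -0.002, 0.002]
ft_force: [-0.0, 0.7, -0.3]
width: 0.009
```

Run:
```python
from h import *
st()
f=shot("side","pics/s3.png",(220,150,420,300),3)
```

```text
t 14.55 pos [6.702e-01 5.000e-04 2.985e-01] jawyaw -80.6 zax [-0.006 -0.    -1.   ] F [-0.   0.7 -0.3] w 0.08 q [ 0.47  0.53 -0.7   1.5   0.35  1.25 -1.68]
```

View pics/s3.png

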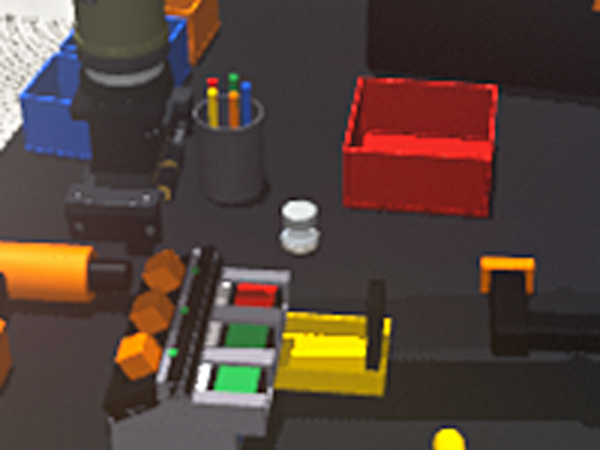

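>>> move_arm([
  [[0, 0.4, 0.7, 0], [0, 0.75, 1.3, 0], [0, 1.0, 1.73, 0], [0, 1.2, 2.08, 0], [0, 1.2, 2.08, 0]],
])

```text
clock: 15.22
ee_pos: [0.6589, -0.0011, 0.2792]
ee_rot: [0.763, -0.647, -0.001, 0.001]
ft_force: [0.7, 1.1, 3.6]
width: 0.005
```

Run:
```python
from h import *
st()
for n in ["side","top"]:
    f=grab_frame(n)
    for t in ["reject","key2","pack_a"]: obs(f,t)
```

```text
t 15.22 pos [ 0.6589 -0.0011  0.2792] jawyaw -80.6 zax [-0.003  0.    -1.   ] F [0.7 1.1 3.6] w 0.04 q [ 0.48  0.52 -0.7   1.55  0.35  1.2  -1.68]
reject [([0.653, 0.001, 0.092], 0.58), ([0.547, -0.017, 0.049], 0.54)]
key2 [([0.634, 0.114, 0.102], 0.63), ([0.649, 0.051, 0.103], 0.62), ([0.653, -0.001, 0.094], 0.59)]
pack_a [([0.55, 0.099, 0.051], 0.62), ([0.561, 0.042, 0.054], 0.54)]
reject [([0.546, -0.018, 0.05], 0.7)]
key2 [([0.646, 0.054, 0.1], 0.52), ([0.638, 0.114, 0.107], 0.5), ([0.581, 0.204, -0.0], 0.17)]
pack_a [([0.554, 0.098, 0.053], 0.89), ([0.564, 0.037, 0.053], 0.64)]
```

The key is pressed about 11 mm and the pack has moved about 24 mm. Finishing the stroke.

>>> move_arm([
  [[0, 0.15, 0.25, 0], [0, 0.3, 0.5, 0], [0, 0.4, 0.7, 0], [0, 0.45, 0.8, 0], [0, 0.45, 0.8, 0]],
])

```text
clock: 16.25
ee_pos: [0.6551, -0.0016, 0.2728]
ee_rot: [0.763, -0.647, -0.0, 0.0]
ft_force: [0.3, 0.4, 9.8]
width: 0.008
```

Run:
```python
from h import *
st()
for n in ["side","top"]:
    f=grab_frame(n)
    for t in ["reject","key2","tray","pack_a"]: obs(f,t)
```

```text
t 16.25 pos [ 0.6551 -0.0016  0.2728] jawyaw -80.6 zax [-0.001 -0.    -1.   ] F [0.3 0.4 9.8] w 0.07 q [ 0.49  0.52 -0.7   1.57  0.35  1.19 -1.69]
reject [([0.495, -0.026, 0.018], 0.47)]
key2 [([0.648, 0.051, 0.106], 0.62), ([0.65, -0.001, 0.085], 0.61), ([0.637, 0.114, 0.102], 0.51)]
tray [([0.594, 0.449, -0.001], 0.95), ([0.507, -0.027, -0.001], 0.65), ([0.201, 0.286, -0.001], 0.64), ([0.588, 0.049, 0.002], 0.63)]
pack_a [([0.563, 0.044, 0.052], 0.64), ([0.553, 0.095, 0.052], 0.48)]
reject [([0.493, -0.031, 0.025], 0.57)]
key2 [([0.64, 0.111, 0.106], 0.68), ([0.644, 0.057, 0.098], 0.38)]
tray [([0.507, -0.028, 0.002], 0.95), ([0.205, 0.286, 0.001], 0.83), ([0.595, 0.446, -0.002], 0.71)]
pack_a [([0.556, 0.094, 0.051], 0.59), ([0.565, 0.041, 0.054], 0.57)]
```

The pack is in the tray. Retracting along the key's normal, lifting, and going back above the grip.

>>> move_arm([
  [[0, -0.8, -1.4, 0], [0, -1.6, -3, 0], [0, -1.6, -7, 0], [0, -1.6, -10, 0], [0, -1.6, -10, 0]],
])

```text
clock: 17.38
ee_pos: [0.6717, 0.0013, 0.3758]
ee_rot: [0.763, -0.647, 0.001, -0.001]
ft_force: [-0.1, -0.2, 0.4]
width: 0.009
```

Run:
```python
from h import *
st()
f=shot("side","pics/s4.png",(230,190,430,340),3)
for t in ["reject","tray","tray_grip"]: obs(f,t)
goto([.465,-.0335,.36],np.radians(99.3))
```

```text
t 17.38 pos [0.6717 0.0013 0.3758] jawyaw -80.6 zax [ 0.003 -0.    -1.   ] F [-0.1 -0.2  0.4] w 0.07 q [ 0.48  0.47 -0.72  1.41  0.31  1.37 -1.65]
reject [([0.582, -0.204, 0.001], 0.62), ([0.491, -0.026, 0.021], 0.53)]
tray [([0.509, -0.029, 0.001], 0.92), ([0.593, 0.447, 0.001], 0.79), ([0.201, 0.289, -0.002], 0.65), ([0.352, 0.146, 0.001], 0.19)]
tray_grip [([0.56, 0.436, 0.048], 0.82), ([0.465, -0.038, 0.065], 0.73), ([0.219, 0.346, 0.095], 0.64), ([0.533, 0.04, 0.051], 0.17)]
goto [np.float64(0.02), np.float64(20.84), np.float64(1.2), np.float64(0.001)]
```

View pics/s4.png

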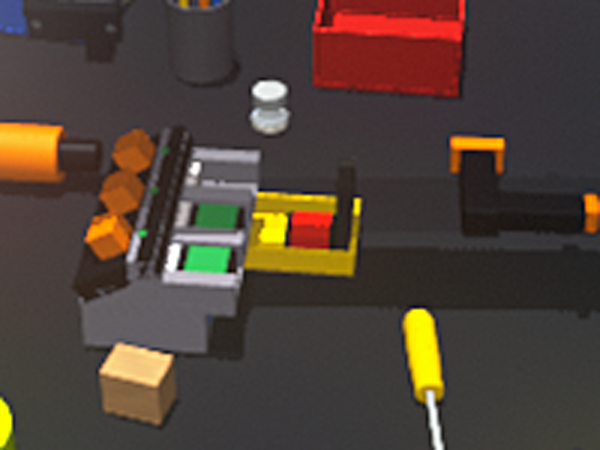

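The red pack lies in the tray, label up, next to the grip plate at crop (312,230). Both green packs are seated. Regripping the plate about 4 mm higher so the fingertips stay clear of the pack.

>>> move_arm([
  [[0, 5, 0, 0], [0, 10, 0, 0], [0, 16, 0, 0], [0, 20.8, 1, 0], [0, 20.8, 1, 0]],
], hand=7.0)

```text
clock: 18.2
ee_pos: [0.4616, -0.0343, 0.3597]
ee_rot: [0.761, -0.648, -0.003, 0.005]
ft_force: [1.9, -0.4, -0.8]
width: 0.492
```

Run:
```python
from h import *
st();goto([.4648,-.0335,.236],np.radians(99.3))
f=grab_frame("wrist")
for t in ["reject","tray","tray_grip"]: obs(f,t)
```

```text
t 18.2 pos [ 0.4616 -0.0343  0.3597] jawyaw -80.8 zax [-0.01  -0.003 -1.   ] F [ 1.9 -0.4 -0.8] w 4.28 q [ 0.8  -0.03 -0.77  1.93 -0.01  1.24 -1.37]
goto [np.float64(-0.05), np.float64(-0.46), np.float64(12.36), np.float64(-0.002)]
reject [([0.498, -0.026, 0.026], 0.77)]
tray [([0.579, 0.207, -0.002], 0.58), ([0.508, -0.029, -0.002], 0.55)]
tray_grip [([0.469, -0.03, 0.066], 0.61), ([0.496, -0.025, 0.028], 0.25)]
```

>>> move_arm([
  [[0, -0.3, 0, 0], [0, -0.3, 0, 0], [0, -0.3, 0, 0], [0, -0.3, 0, 0]],
])

```text
clock: 18.9
ee_pos: [0.4694, -0.0325, 0.3621]
ee_rot: [0.763, -0.647, -0.002, 0.001]
ft_force: [0.5, 0.2, 0.3]
width: 0.802
```

Run:
```python
from h import *
st();goto([.4648,-.0335,.236],np.radians(99.3))
```

```text
t 18.9 pos [ 0.4694 -0.0325  0.3621] jawyaw -80.6 zax [-0.004  0.001 -1.   ] F [0.5 0.2 0.3] w 6.98 q [ 0.8  -0.01 -0.77  1.91 -0.01  1.24 -1.38]
goto [np.float64(0.05), np.float64(0.43), np.float64(12.61), np.float64(0.002)]
```

>>> move_arm([
  [[0, 0.4, 4, 0], [0, 0.4, 8, 0], [0, 0.4, 11, 0], [0, 0.4, 12.6, 0], [0, 0.4, 12.6, 0]],
])

```text
clock: 19.52
ee_pos: [0.4647, -0.033, 0.2355]
ee_rot: [0.763, -0.646, -0.003, 0.001]
ft_force: [-0.5, -0.8, -0.5]
width: 0.806
```

>>> move_arm([
  [[0, 0, 0, 0], [0, 0, 0, 0], [0, 0, 0, 0], [0, 0, 0, 0]],
], hand=3.0, grip_force=60)

```text
clock: 20.02
ee_pos: [0.465, -0.0334, 0.2362]
ee_rot: [0.763, -0.647, -0.002, 0.001]
ft_force: [-0.6, -0.9, 3.7]
width: 0.498
```

>>> move_arm([
  [[0, 0, -0.3, 0], [0, 0.8, -0.5, 0], [0, 1.8, -0.5, 0], [0, 2.8, -0.5, 0], [0, 3.2, -0.5, 0]],
])

```text
clock: 20.65
ee_pos: [0.4324, -0.0389, 0.2411]
ee_rot: [0.763, -0.647, -0.002, 0.002]
ft_force: [-0.5, 0.6, -3.0]
width: 0.502
```

Run:
```python
from h import *
st()
f=grab_frame("side")
for t in ["reject","tray","tray_grip"]: obs(f,t)
goto([.438,-.037,.36],np.radians(99.3))
```

```text
t 20.65 pos [ 0.4324 -0.0389  0.2411] jawyaw -80.6 zax [-0.005  0.    -1.   ] F [-0.5  0.6 -3. ] w 4.37 q [ 0.8   0.06 -0.78  2.12  0.05  0.98 -1.42]
reject [([0.461, -0.031, 0.027], 0.56), ([0.431, -0.042, 0.071], 0.39)]
tray [([0.201, 0.289, -0.001], 0.76), ([0.473, -0.033, 0.004], 0.69), ([0.594, 0.446, 0.0], 0.66), ([0.649, 0.053, 0.103], 0.41), ([0.56, 0.041, 0.055], 0.3)]
tray_grip [([0.434, -0.04, 0.07], 0.65), ([0.218, 0.347, 0.096], 0.62), ([0.56, 0.438, 0.05], 0.58)]
goto [np.float64(-0.11), np.float64(-0.42), np.float64(-11.85), np.float64(0.002)]
```

>>> move_arm([
  [[0, 0, -2, 0], [0, 0, -5, 0], [0, -0.2, -8, 0], [0, -0.4, -10.5, 0], [0, -0.4, -10.5, 0]],
])

```text
clock: 21.48
ee_pos: [0.4391, -0.0379, 0.3481]
ee_rot: [0.763, -0.647, 0.0, -0.0]
ft_force: [0.0, -0.0, -2.6]
width: 0.501
```

Run:
```python
from h import *
st()
f=grab_frame("side")
for t in ["reject","tray","tray_grip"]: obs(f,t)
goto([.4475,-.369,.346],np.radians(98.4))
```

```text
t 21.48 pos [ 0.4391 -0.0379  0.3481] jawyaw -80.6 zax [ 0.001 -0.001 -1.   ] F [ 0.  -0.  -2.6] w 4.36 q [ 0.83 -0.08 -0.76  1.99 -0.06  1.21 -1.31]
reject [([0.469, -0.027, 0.136], 0.71)]
tray [([0.201, 0.29, 0.003], 0.91), ([0.482, -0.03, 0.112], 0.56)]
tray_grip [([0.22, 0.344, 0.094], 0.87), ([0.441, -0.039, 0.177], 0.75), ([0.558, 0.432, 0.052], 0.7)]
goto [np.float64(32.81), np.float64(4.42), np.float64(-0.15), np.float64(0.018)]
```

>>> move_arm([
  [[3, 0.3, 0, 0], [7, 0.8, 0, 0], [11, 1.3, 0, 0.01], [15, 1.9, 0, 0.01], [19, 2.5, 0, 0.018]],
])

```text
clock: 22.3
ee_pos: [0.4434, -0.2308, 0.3432]
ee_rot: [0.757, -0.653, -0.004, 0.001]
ft_force: [1.3, -0.0, -2.1]
width: 0.502
```

>>> move_arm([
  [[4, 0.5, 0, 0], [8, 1.1, 0, 0], [11, 1.5, 0, 0], [13.8, 1.9, 0, 0], [13.8, 1.9, 0, 0]],
])

```text
clock: 22.92
ee_pos: [0.4434, -0.3727, 0.3406]
ee_rot: [0.756, -0.655, -0.005, 0.002]
ft_force: [0.3, -0.3, -3.2]
width: 0.496
```

Run:
```python
from h import *
st()
for n in ["side","top"]:
    f=grab_frame(n)
    for t in ["reject","tray","tray_grip","bin"]: obs(f,t)
goto([.4475,-.369,.292],np.radians(98.4))
```

```text
t 22.93 pos [ 0.4434 -0.3727  0.3406] jawyaw -81.9 zax [-0.01   0.004 -1.   ] F [ 0.3 -0.3 -3.2] w 4.31 q [ 1.07  0.25 -0.49  1.7   0.13  1.24 -0.87]
reject [([0.474, -0.362, 0.129], 0.5)]
tray [([0.201, 0.288, -0.001], 0.85), ([0.485, -0.365, 0.103], 0.8)]
tray_grip [([0.441, -0.372, 0.171], 0.96), ([0.218, 0.345, 0.095], 0.76), ([0.562, 0.435, 0.051], 0.65), ([0.533, 0.037, 0.05], 0.65)]
bin [([0.49, -0.364, -0.001], 0.81)]
reject [([0.474, -0.363, 0.13], 0.69), ([0.556, 0.096, 0.054], 0.39), ([0.487, -0.361, 0.11], 0.36)]
tray [([0.201, 0.284, 0.0], 0.97), ([0.486, -0.361, 0.106], 0.77), ([0.597, 0.444, -0.0], 0.64)]
tray_grip [([0.565, 0.438, 0.054], 0.82), ([0.217, 0.344, 0.095], 0.67)]
bin [([0.492, -0.364, 0.0], 0.77), ([0.486, -0.359, 0.109], 0.59), ([0.681, -0.288, 0.003], 0.2)]
goto [np.float64(-0.01), np.float64(-0.31), np.float64(5.1), np.float64(0.0)]
```

>>> move_arm([
  [[0, -0.3, 2, 0], [0, -0.3, 4, 0], [0, -0.3, 5.2, 0], [0, -0.3, 5.2, 0]],
])

```text
clock: 23.92
ee_pos: [0.4468, -0.3688, 0.289]
ee_rot: [0.757, -0.653, -0.006, 0.001]
ft_force: [-0.2, -0.1, -2.5]
width: 0.502
```

>>> move_arm([
  [[0, 0, 0, 0], [0, -0.5, 0, 0], [0, -1.2, 0, 0], [0, -2, 0, 0], [0, -2.5, 0, 0]],
], grip_force=15)

```text
clock: 24.55
ee_pos: [0.4673, -0.3664, 0.2886]
ee_rot: [0.756, -0.654, -0.011, 0.006]
ft_force: [-21.4, 1.1, 9.2]
width: 0.5
```

Run:
```python
from h import *
st()
for n in ["side","top"]:
    f=grab_frame(n)
    for t in ["reject","tray","tray_grip"]: obs(f,t)
```

```text
t 24.55 pos [ 0.4673 -0.3664  0.2886] jawyaw -81.7 zax [-0.025  0.006 -1.   ] F [-21.4   1.1   9.2] w 4.35 q [ 1.02  0.33 -0.48  1.71  0.18  1.16 -0.94]
reject [([0.492, -0.357, 0.074], 0.63), ([0.506, -0.36, 0.049], 0.61), ([0.351, 0.144, 0.003], 0.19)]
tray [([0.593, 0.447, -0.003], 0.93), ([0.504, -0.357, 0.05], 0.89)]
tray_grip [([0.466, -0.367, 0.121], 0.88), ([0.561, 0.436, 0.051], 0.78), ([0.22, 0.345, 0.093], 0.7)]
reject [([0.493, -0.361, 0.079], 0.38), ([0.656, -0.004, 0.102], 0.38)]
tray [([0.594, 0.444, -0.002], 0.9), ([0.506, -0.357, 0.053], 0.76), ([0.203, 0.289, 0.004], 0.67)]
tray_grip [([0.219, 0.344, 0.093], 0.91)]
```

The tray front is on the bin's far wall at 21 N but has not pivoted. Backing off and loosening the grip so gravity can help.

>>> move_arm([
  [[0, 0.8, 0, 0], [0, 1.2, 0, 0], [0, 1.2, 0, 0], [0, 1.2, 0, 0]],
], grip_force=5)

```text
clock: 25.45
ee_pos: [0.4559, -0.3679, 0.2888]
ee_rot: [0.756, -0.654, -0.011, 0.005]
ft_force: [-0.8, -0.1, -3.0]
width: 0.506
```

Run:
```python
from h import *
st()
for n in ["side","top"]:
    f=grab_frame(n)
    for t in ["reject","tray","tray_grip"]: obs(f,t)
```

```text
t 25.45 pos [ 0.4559 -0.3679  0.2888] jawyaw -81.7 zax [-0.023  0.006 -1.   ] F [-0.8 -0.1 -3. ] w 4.4 q [ 1.04  0.32 -0.48  1.73  0.17  1.16 -0.92]
reject [([0.465, -0.361, 0.067], 0.56)]
tray [([0.474, -0.363, 0.041], 0.97), ([0.594, 0.447, -0.001], 0.94), ([0.203, 0.286, -0.002], 0.73)]
tray_grip [([0.218, 0.346, 0.095], 0.8), ([0.561, 0.435, 0.05], 0.73), ([0.454, -0.368, 0.117], 0.6)]
reject []
tray [([0.471, -0.363, 0.044], 0.85), ([0.593, 0.446, -0.002], 0.72), ([0.206, 0.286, 0.003], 0.64)]
tray_grip [([0.564, 0.438, 0.053], 0.96), ([0.221, 0.346, 0.094], 0.78), ([0.582, 0.202, 0.0], 0.69), ([0.47, -0.359, 0.043], 0.22)]
```

At 5 N it sagged about 18°. Now 3 N, plus pushing against the wall while rising, so wall friction helps the tilt.

>>> move_arm([
  [[0, 0, 0, 0], [0, -1.5, 0, 0], [0, -3, 0, 0], [0, -4.5, -0.7, 0], [0, -6, -1.2, 0]],
], grip_force=3)

```text
clock: 26.48
ee_pos: [0.5165, -0.3592, 0.2999]
ee_rot: [0.756, -0.654, -0.011, 0.005]
ft_force: [-0.5, -0.5, -1.9]
width: 0.501
```

Run:
```python
from h import *
st()
for n in ["top","side"]:
    f=shot(n,f"pics/{n}5.png",(300,140,420,240),5)
    for t in ["reject","tray","tray_grip"]: obs(f,t)
```

```text
t 26.48 pos [ 0.5165 -0.3592  0.2999] jawyaw -81.7 zax [-0.023  0.006 -1.   ] F [-0.5 -0.5 -1.9] w 4.36 q [ 0.95  0.4  -0.49  1.61  0.2   1.21 -1.01]
reject [([0.679, -0.291, 0.001], 0.29)]
tray [([0.593, 0.446, -0.003], 0.82), ([0.503, -0.354, 0.051], 0.66), ([0.697, 0.307, -0.002], 0.2)]
tray_grip [([0.221, 0.345, 0.095], 0.91), ([0.559, 0.436, 0.055], 0.72), ([0.645, 0.054, 0.102], 0.16)]
reject []
tray [([0.2, 0.287, 0.002], 0.92), ([0.597, 0.446, -0.001], 0.91), ([0.504, -0.359, 0.046], 0.88)]
tray_grip [([0.558, 0.434, 0.049], 0.96), ([0.217, 0.345, 0.096], 0.67), ([0.678, -0.289, -0.004], 0.64), ([0.512, -0.359, 0.124], 0.6), ([0.648, 0.05, 0.105], 0.48), ([0.805, -0.057, 0.001], 0.31)]
```

View pics/side5.png

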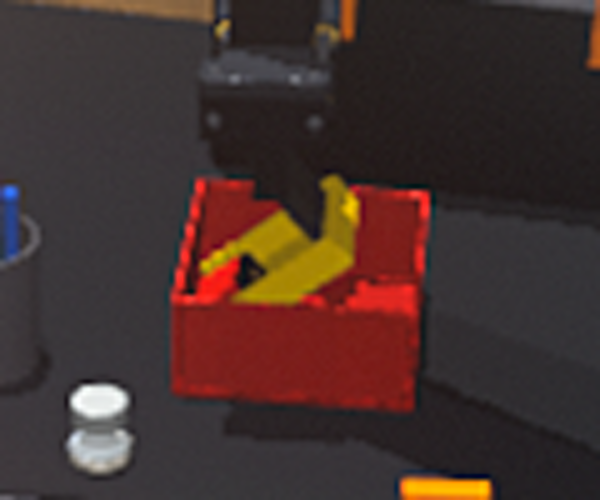

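Tilted about 40°, with the pack slid to the open end at crop (230,272). A bit more tilt, then clamp and withdraw back and up so the pack drops out.

>>> move_arm([
  [[0, -0.8, -0.4, 0], [0, -1.5, -0.8, 0], [0, -1.5, -0.8, 0]],
])

```text
clock: 27.25
ee_pos: [0.5305, -0.3574, 0.3073]
ee_rot: [0.756, -0.654, -0.011, 0.005]
ft_force: [-0.8, -0.1, -3.1]
width: 0.507
```

>>> move_arm([
  [[0, 0, 0, 0], [0, 0, 0, 0], [0, 1.5, -1, 0], [0, 3, -2, 0], [0, 4.5, -4, 0]],
], grip_force=25)

```text
clock: 27.88
ee_pos: [0.4851, -0.3646, 0.349]
ee_rot: [0.756, -0.655, -0.011, 0.006]
ft_force: [-0.1, -0.6, -1.3]
width: 0.504
```

Run:
```python
from h import *
st()
for n in ["top","side"]:
    f=shot(n,f"pics/{n}6.png",(300,140,420,240),5)
    for t in ["reject","tray","tray_grip"]: obs(f,t)
```

```text
t 27.88 pos [ 0.4851 -0.3646  0.349 ] jawyaw -81.8 zax [-0.024  0.006 -1.   ] F [-0.1 -0.6 -1.3] w 4.39 q [ 1.01  0.31 -0.5   1.61  0.16  1.28 -0.95]
reject [([0.589, 0.046, -0.002], 0.37)]
tray [([0.459, -0.367, 0.099], 0.81)]
tray_grip [([0.563, 0.438, 0.055], 0.96), ([0.456, -0.364, 0.1], 0.67), ([0.22, 0.347, 0.096], 0.62), ([0.804, -0.053, 0.001], 0.5)]
reject [([0.519, -0.348, 0.022], 0.45)]
tray [([0.594, 0.448, 0.0], 0.83), ([0.199, 0.287, 0.0], 0.78), ([0.459, -0.369, 0.097], 0.77)]
tray_grip [([0.219, 0.344, 0.094], 0.84), ([0.481, -0.369, 0.174], 0.79), ([0.557, 0.434, 0.05], 0.66)]
```

View pics/side6.png

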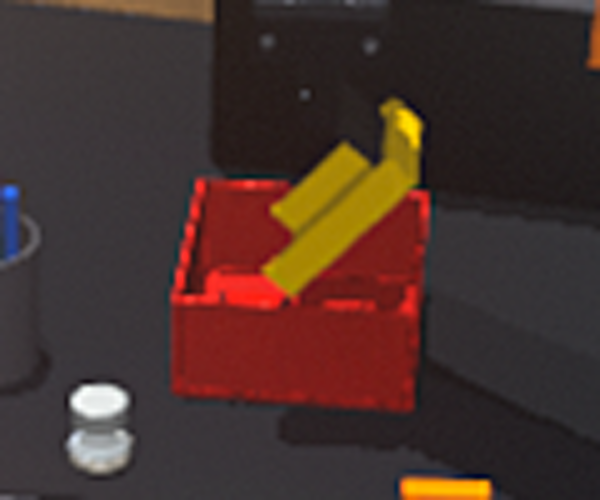

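The pack is in the bin, estimated at (0.519,-0.348,0.022), and the tilted tray is empty. Lifting and carrying the tray back to the free area where it stood at first.

>>> move_arm([
  [[0, 0, -3, 0], [0, 0, -6, 0], [0, 0, -7, 0], [-4, 0, -7, 0], [-10, 0, -7, 0]],
])

```text
clock: 28.9
ee_pos: [0.4738, -0.2657, 0.417]
ee_rot: [0.755, -0.655, -0.012, 0.005]
ft_force: [0.8, 2.0, -2.2]
width: 0.502
```

Run:
```python
from h import *
st();goto([.47,0,.41],np.radians(97));goto([.48,.29,.35],np.radians(95))
```

```text
t 28.9 pos [ 0.4738 -0.2657  0.417 ] jawyaw -81.9 zax [-0.024  0.009 -1.   ] F [ 0.8  2.  -2.2] w 4.37 q [ 0.97  0.13 -0.56  1.67  0.07  1.38 -1.02]
goto [np.float64(-26.34), np.float64(-3.4), np.float64(0.94), np.float64(0.02)]
goto [np.float64(-54.84), np.float64(-8.63), np.float64(7.17), np.float64(0.055)]
```

>>> move_arm([
  [[-5, -0.7, 0.5, 0], [-10, -1.4, 0.9, 0], [-15, -2.1, 0.9, 0.01], [-21, -2.9, 0.9, 0.02], [-27, -3.7, 0.9, 0.02]],
])

```text
clock: 29.52
ee_pos: [0.4715, 0.0088, 0.4096]
ee_rot: [0.749, -0.663, -0.012, 0.005]
ft_force: [0.4, 0.5, -2.2]
width: 0.501
```

>>> move_arm([
  [[-6, -1, 0, 0], [-12, -2, 0, 0.02], [-18, -3, 0, 0.03], [-24, -4, 0, 0.035], [-28.5, -5, 2, 0.035]],
])

```text
clock: 30.15
ee_pos: [0.4858, 0.3009, 0.392]
ee_rot: [0.738, -0.675, -0.012, 0.004]
ft_force: [0.2, -0.9, -2.3]
width: 0.504
```

Run:
```python
from h import *
st();goto([.48,.29,.31],np.radians(95))
for n in ["side","top"]:
    f=grab_frame(n)
    for t in ["reject","tray","tray_grip"]: obs(f,t)
```

```text
t 30.15 pos [0.4858 0.3009 0.392 ] jawyaw -84.9 zax [-0.023  0.011 -1.   ] F [ 0.2 -0.9 -2.3] w 4.38 q [ 0.27  0.32 -1.03  1.64  0.25  1.36 -2.28]
goto [np.float64(1.14), np.float64(0.49), np.float64(8.2), np.float64(0.001)]
reject [([0.517, -0.354, 0.022], 0.39), ([0.482, 0.301, 0.216], 0.18)]
tray [([0.594, 0.446, -0.002], 0.92), ([0.455, 0.305, 0.142], 0.9), ([0.202, 0.288, -0.003], 0.66)]
tray_grip [([0.222, 0.343, 0.093], 0.96), ([0.479, 0.301, 0.217], 0.75), ([0.559, 0.439, 0.05], 0.69)]
reject [([0.522, -0.351, 0.023], 0.82), ([0.59, 0.047, -0.001], 0.74), ([0.636, 0.111, 0.107], 0.49)]
tray [([0.203, 0.286, 0.001], 0.88), ([0.593, 0.445, 0.0], 0.7), ([0.455, 0.301, 0.139], 0.69)]
tray_grip [([0.22, 0.344, 0.095], 0.81), ([0.479, 0.299, 0.215], 0.45)]
```

Tilt is about 50°. Lowering close to the bench, then loosening so it swings back toward its hanging angle.

>>> move_arm([
  [[0, 0.4, 4, 0], [0, 0.4, 7, 0], [0, 0.4, 8.8, 0], [0, 0.4, 8.8, 0]],
])

```text
clock: 31.05
ee_pos: [0.4807, 0.2958, 0.3033]
ee_rot: [0.736, -0.677, -0.012, 0.006]
ft_force: [0.1, 0.3, -1.7]
width: 0.503
```

>>> move_arm([
  [[0, 0, 0, 0], [0, 0, 0, 0], [0, 0, 0, 0]],
], grip_force=3.5)

```text
clock: 31.42
ee_pos: [0.4809, 0.296, 0.304]
ee_rot: [0.736, -0.677, -0.011, 0.006]
ft_force: [-0.1, -0.0, -1.3]
width: 0.51
```

Run:
```python
from h import *
st()
for n in ["side","top"]:
    f=grab_frame(n)
    for t in ["tray","tray_grip"]: obs(f,t)
```

```text
t 31.43 pos [0.4809 0.296  0.304 ] jawyaw -85.3 zax [-0.024  0.007 -1.   ] F [-0.1 -0.  -1.3] w 4.44 q [ 0.24  0.38 -1.    1.76  0.32  1.2  -2.33]
tray [([0.595, 0.448, -0.001], 0.96), ([0.474, 0.299, 0.049], 0.56)]
tray_grip [([0.222, 0.343, 0.096], 0.86), ([0.561, 0.438, 0.048], 0.85), ([0.479, 0.296, 0.127], 0.76)]
tray [([0.203, 0.287, 0.001], 0.93), ([0.595, 0.442, 0.001], 0.63), ([0.473, 0.297, 0.049], 0.45)]
tray_grip [([0.22, 0.348, 0.093], 0.85), ([0.473, 0.298, 0.129], 0.38)]
```

Now at about 37° with the open end just off the bench. Lowering while drawing back so the tray pivots flat.

>>> move_arm([
  [[0, 0, 1.5, 0], [0, 1.2, 2.8, 0], [0, 2.6, 4, 0], [0, 4, 5, 0], [0, 5.2, 5.8, 0]],
])

```text
clock: 32.35
ee_pos: [0.4266, 0.2917, 0.2455]
ee_rot: [0.736, -0.677, -0.012, 0.007]
ft_force: [0.4, 0.8, -1.7]
width: 0.505
```

Run:
```python
from h import *
st()
for n in ["side","top"]:
    f=grab_frame(n)
    for t in ["tray","tray_grip"]: obs(f,t)
```

```text
t 32.35 pos [0.4266 0.2917 0.2455] jawyaw -85.3 zax [-0.026  0.006 -1.   ] F [ 0.4  0.8 -1.7] w 4.4 q [ 0.24  0.35 -1.01  1.92  0.31  1.06 -2.38]
tray [([0.595, 0.447, -0.003], 0.93), ([0.458, 0.296, -0.001], 0.81), ([0.203, 0.287, -0.001], 0.58)]
tray_grip [([0.222, 0.344, 0.093], 0.87), ([0.417, 0.291, 0.072], 0.62), ([0.56, 0.435, 0.049], 0.62)]
tray [([0.595, 0.442, -0.001], 0.93), ([0.455, 0.3, 0.008], 0.71), ([0.204, 0.285, -0.0], 0.63)]
tray_grip [([0.562, 0.438, 0.055], 0.69), ([0.218, 0.345, 0.093], 0.57), ([0.415, 0.293, 0.075], 0.55)]
```

>>> move_arm([
  [[0, 0.2, 0.5, 0], [0, 0.2, 0.9, 0], [0, 0.2, 0.9, 0]],
])

```text
clock: 33.02
ee_pos: [0.426, 0.2923, 0.2381]
ee_rot: [0.736, -0.677, -0.012, 0.005]
ft_force: [0.4, 1.7, 0.0]
width: 0.506
```

>>> move_arm([
  [[0, 0, 0, 0], [0, 0, 0, 0], [0, 0, 0, 0], [0, 0, 0, 0]],
], hand=8.0)

```text
clock: 33.52
ee_pos: [0.4261, 0.2922, 0.2382]
ee_rot: [0.736, -0.677, -0.012, 0.005]
ft_force: [-0.4, -0.7, 0.1]
width: 0.864
```

>>> move_arm([
  [[0, 0, -3, 0], [0, 0, -7, 0], [0, 0, -12, 0], [0, 0, -16, 0], [0, 0, -16, 0]],
])

```text
clock: 34.15
ee_pos: [0.4306, 0.2918, 0.4012]
ee_rot: [0.735, -0.678, -0.01, 0.003]
ft_force: [0.2, -0.2, 0.1]
width: 0.92
```

Run:
```python
from h import *
st()
for n in ["top","side"]:
    f=shot(n,f"pics/{n}7.png")
    for t in ["reject","tray","tray_grip","pack_a","scanner","tape","pen_cup","screwdriver","tin","label_box","drill","bin"]: obs(f,t)
```

```text
t 34.15 pos [0.4306 0.2918 0.4012] jawyaw -85.3 zax [-0.018  0.01  -1.   ] F [ 0.2 -0.2  0.1] w 8.0 q [ 0.38  0.16 -1.1   1.74  0.12  1.34 -2.23]
reject [([0.519, -0.352, 0.024], 0.61)]
tray [([0.458, 0.298, 0.001], 0.71), ([0.593, 0.445, -0.0], 0.67), ([0.582, 0.201, 0.002], 0.63), ([0.591, 0.045, 0.002], 0.61), ([0.52, -0.353, 0.027], 0.5)]
tray_grip [([0.415, 0.297, 0.07], 0.87), ([0.559, 0.439, 0.055], 0.57)]
pack_a [([0.552, 0.094, 0.053], 0.76), ([0.561, 0.041, 0.051], 0.6)]
scanner [([0.358, -0.124, 0.004], 0.56)]
tape [([0.697, 0.306, 0.002], 0.82), ([0.555, 0.096, 0.053], 0.47)]
pen_cup [([0.684, -0.288, 0.004], 0.8)]
screwdriver [([0.352, 0.144, -0.0], 0.86)]
tin [([0.58, -0.203, -0.001], 0.61)]
label_box [([0.582, 0.206, 0.004], 0.66), ([0.493, -0.363, -0.001], 0.26)]
drill [([0.803, -0.053, -0.0], 0.98)]
bin [([0.493, -0.36, -0.001], 0.61)]
reject [([0.457, 0.297, -0.002], 0.29)]
tray [([0.458, 0.296, -0.003], 0.92), ([0.201, 0.288, 0.002], 0.89), ([0.595, 0.452, -0.002], 0.59)]
tray_grip [([0.219, 0.345, 0.093], 0.97), ([0.417, 0.289, 0.067], 0.8), ([0.56, 0.435, 0.048], 0.6)]
pack_a [([0.59, 0.048, -0.001], 0.34)]
scanner [([0.36, -0.131, 0.0], 0.94)]
tape [([0.694, 0.306, 0.002], 0.73), ([0.58, 0.203, -0.002], 0.55)]
pen_cup [([0.678, -0.289, -0.003], 0.88)]
screwdriver [([0.351, 0.147, 0.003], 0.75), ([0.636, 0.115, 0.102], 0.2)]
tin [([0.639, 0.112, 0.102], 0.58), ([0.588, 0.048, 0.003], 0.33)]
label_box [([0.491, -0.364, 0.001], 0.53)]
drill [([0.806, -0.055, 0.0], 0.7)]
bin [([0.49, -0.365, -0.001], 0.64)]
```

View pics/side7.png

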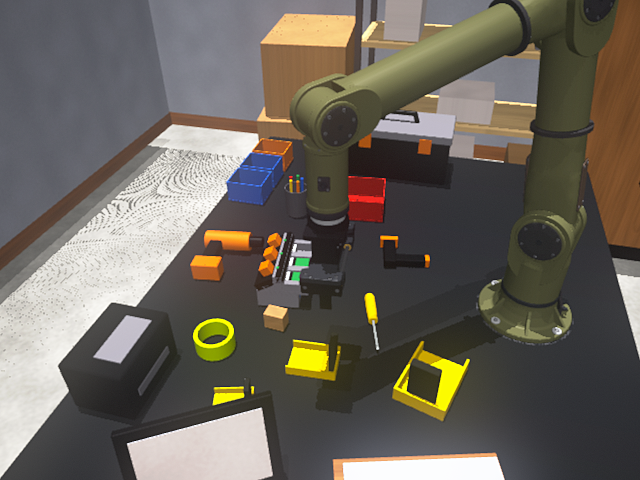

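The tray stands flat and empty at side (315,358). The gripper is clear above it, and the other things are in their places.

```bash
python3 -c "
from h import *
st();print(close_job())"
```

```text
t 35.45 pos [0.4299 0.2909 0.3981] jawyaw -85.3 zax [-0.024  0.008 -1.   ] F [-0.3  0.6 -0.1] w 8.01 q [ 0.38  0.16 -1.1   1.75  0.12  1.34 -2.23]
the job is handed in; nothing more can be done
None
```

I've handed the job in at 35.5 s of the 72 s limit. The red-labelled pack is in the bin and the tray stands empty on the bench; `close_job()` gives no verdict.

**What I did:** I set the middle-sized tray under the red pack's bay and pressed key2, and the pack dropped into the tray. The tool can't tilt, so over the bin I loosened the grip and pushed the tray's open end against the bin wall, which tipped it about 50° and slid the pack out. I then pivoted the tray flat on the bench near where it started.

**Last checks:**
- **Pack:** about (0.519, -0.352), inside the bin and about 30 mm from its centre. The final side view did not show it because the arm hid the bin, so this rests on the top camera and two earlier pictures.
- **Tray:** at (0.458, 0.297), upright within the networks' accuracy and empty. It is well over 0.1 m from the bin, though across the charger from it rather than right beside it.
- **Green packs and other things:** the final top picture put both green packs and every bystander within a few millimetres of their starting estimates. The final side view missed the green packs, the tin and the label box, or reported other things in their place.
- **Gripper:** open and clear, with no force on the wrist.

**What went wrong on the way:** the first push at 15 N grip pressed the bin wall with about 21 N without tipping the tray, so I backed off and loosened the grip.

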